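# Clear the soldering tile, spacer in, hold it flush

## Robot

A 6-joint arm with a two-finger parallel gripper is mounted at the origin on the work surface. World frame = base frame: x ahead of the robot, y to its left, z up, the work surface at z = 0. Lengths are in m, angles in rad, forces in N, time in s.
With the tool pointing down it reaches from about 0.375 to 0.975 m from the base axis. Payload 3.8 kg.
Tool frame: the origin (TCP) lies at the very end of the fingers, on their centre line; the grasp point (between the pads) lies 19 mm behind it; z points along the fingers, y is the line along which they close (so a half turn about z gives the same grasp; the last joint's range is limited). The gripper opens to 85 mm and grips with 20 to 120 N. Pads are 22 mm wide; open, the fingers measure 114 mm over their backs; the gripper's body (76 mm by 85 mm) begins 54 mm behind the grasp point. The pads swing forward as they close: fully open they stand 13 mm farther back than shut.
Start: joints at [1.259, 0.264, 1.604, -0, 1.274, -0.037], TCP at [0.183, 0.65, 0.231] pointing down, gripper open.
Joint ranges: [-2.63, 2.63], [-0.94, 2.18], [0.31, 2.57], [-1.31, 4.45], [0, 2.66], [-2.55, 2.55]. Speed limits (rad/s): [2.57, 2.57, 3.14, 3.14, 3.14, 3.14].

## Interface

Orientations are given as a rotation vector (axis times angle).
In Python, from workcell import monitor, viewer, job gives the robot as it stands. The module is installed in compiled form; this text tells all that it offers.
- The arm moves only by the tool step_arm, never from a script. Its argument "series" is one flat list of numbers, 4 for each row, row after row: the shift along the tool's x, y, z in m, then the turn about the tool's z in rad. A call has 1 to 8 rows; each row is the pose to reach, as a shift and turn from the pose commanded when the call began, along the tool's axes at that moment; what a row does not reach only later rows make up. A row lasts 1/8 s, in which the tool goes at most 62.5 mm and 10.7 degrees, less where a joint would pass 70% of its speed; a pose out of reach is approached as far as the arm can. A call with a gripper value outside its range is refused whole. "gripper" is the opening, from 0 (shut) to 1 (fully open), set as the call begins (left out, the last holds). The fingers move at their own pace and stop on an object; "newtons" is the grip in N (left out, the last holds). Time passes only in rows, so rows that repeat a pose let the fingers close. It gives the time, the measured TCP pose, the force, the opening and the grip force at its end, in the units of the state.
- monitor.read_state(): the state, without advancing time (a new reading comes with each control period).
- viewer.read_camera(name): name is "scene" or "top"; returns a dict with "image" (420x560x3 uint8, red, green, blue), "intrinsics" (3x3 intrinsics, pixels), "T" (4x4, takes a point from camera to world coordinates). Camera axes: x right, y up, looking along -z (the intrinsics and any distortion apply to the point x, -y, -z); pixel columns grow to the right and rows downward; lengths in m; the calibration is good to about 2 mm. A picture is of the moment at which its call begins. There is no depth.
- job.finish_job(): hands the job in; it is judged then, once.
Trained networks look in a picture, given as the dict that the camera call returned (one of the last four; its "shot" number tells which), for a name from the list of things; names that differ only in an ending like _2 or _b are one class to them, and where a whole thing is asked for, a point or a joint stands for the part that bears it (a point fixed in the world has none). Each returns a list of dicts, best first, with "score" (0 to 1); they miss things now and then, are a little off and sometimes report something else, mostly with a low value. They report only what shows in the picture. A call takes as long as a camera call. They do not tell look-alikes from the thing itself.
- viewer.boxes_of(picture, label): "extent" ([centre column, centre row, width, height] in pixels, round what is visible of it).
- viewer.spot_point(picture, label): "point" ([column, row] in pixels: a listed point, or the origin of a listed thing).
The state is a dict: "time": time; "q": joint angles; "joint_vel": joint speeds; "joint_torque": joint torques, N m; "tool_pos": TCP position; "tcp_rot": TCP orientation; "wrist_force": force on the tool from outside, world axes, zero at the start; "torque": the same for the moment, N m; "width": opening from 0.0 (shut) to 1.0 (fully open); "grip_force": force on a finger pad.
Only numpy, scipy, OpenCV 4.12 (cv2) and the standard library are available. Lean on these libraries where they do the work, as an engineer would, in place of code of your own. Each camera call takes 0.05 s, during which the arm holds its last target. There are 200 camera calls.

## Task

First hang the mug that stands on the soldering tile by its handle on the hook of the stand and let go of it. Then set the brass spacer upright on the board in the gap behind the tile, where that gap is wide enough for it, and let go. Finally push the middle of the tile's near edge towards the stops until the tile lies square and flush against the deep stop, with the spacer closed in between it and the shallow stop, and finish while still holding the tile firmly pressed there, leaving the other things on the bench where they are.

Things in the scene. Friction and masses are not known exactly. Their poses are not given: they have to be found in the camera images.
- board: fixed wooden bench board, 190x190, 18 thick. Origin: centre of underside. Its x points away from the robot towards the two stops along its far edge; y along the stops. z up.
- tile: off-white soldering tile lying loose on the board in front of the stops: 100 (x) x 150 (y) x 14 thick, about 0.45 kg. Origin: centre of underside. x towards the stops. At the start its far edge is 8 to 10.5 mm short of the deep stop's face. It slides on the board when its near edge is pushed (about 2 to 5 N of friction).
- tile_front (a point): middle of the tile's near edge face (the side to push), half way up its thickness (7 mm over the board). Pushed near here, the tile moves straight on until it is stopped.
- spacer: brass spacer standing upright: foot 14 (x, its thickness) x 56 (y) x 18 high, and on top of it in the middle an upright grip tab 10 (x) x 24 (y), from 18 up to 54 high. 0.12 kg. Origin: centre of underside; z up.
- deep_stop: fixed steel stop screwed on the board, 34 (x) x 74 (y) x 16 high over the board. Origin: bottom middle of its FAR face; its near face, towards the tile, is at x = -34 mm. It may be the left or the right stop.
- deep_stop_face (a point): middle of the deep stop's near face, 8 mm over the board; axes as the board. The gap between tile and this stop is too narrow for the spacer.
- shallow_stop: fixed steel stop beside the deep one (centres 75 mm apart in y), far faces in line, 20 (x) x 74 (y) x 16 high: its near face lies 14 mm further back, so the gap in front of it is 22 to 25 mm wide and takes the spacer (14 thick). With the spacer in it against this stop, spacer and deep stop make one straight line for the tile. Origin: bottom middle of its FAR face.
- shallow_stop_face (a point): middle of the shallow stop's near face, 8 mm over the board; axes as the board
- mug: small white mug, 60 outside diameter, 75 high, wall 4, about 0.18 kg, standing on the tile. Origin: centre of underside, z up. One D handle towards its +y: an 8 mm thick bar loop in the mug's y-z plane, out to y = 62; its opening runs from y = 30 to 54 and from z = 22 to 60.
- mug_loop (a point): middle of the opening in the mug's handle (mug frame 0, 42, 41); axes as the mug
- hook: fixed stand: wooden foot 90 (x) x 120 (y) x 18 high and a steel rod of 8 mm diameter: post at the origin rising to z = 170, then a level arm along the stand's -x (towards the robot) 85 long, then a tip at x = -92 turned up, its top end 18 mm over the arm's axis. Origin: centre of the foot's underside. Nothing is above the arm.
- hook_seat (a point): on the axis of the hook's arm, 50 mm in front of the post, 170 over the table: where the handle should hang; axes as the stand (arm points to -x). A mug let go here swings down about the arm and hangs tilted.
- dish: shallow round white plastic dish, 100 across, 25 high; bystander. Origin: centre of underside.
- anvil: square dark steel bench block 75x75x22; bystander. Origin: centre of underside.
- hammer: hammer with wooden handle, 240 long, lying flat; bystander. Origin: in its handle region, on the table.
- pliers: pliers lying flat, 150 long, 12 thick; bystander. Origin: centre of underside.
- jar: closed amber glass jar, 48 across, 65 high; bystander. Origin: centre of underside.
- mandrel: steel ring cone upright on a 64 wide foot, 100 high; bystander. Origin: centre of underside.
- puck: black rubber puck, 60 across, 25 high; bystander. Origin: centre of underside.
Things that resemble listed ones, but are neither listed nor needed, are in the scene too. What is shaped like the mug but turquoise is not meant. Leave any purple look-alike of the tile alone.

How it is judged:
On the way, in this order (a step that is already met when the one before it is completed fails the run):
1. the mug hangs by its handle on the hook, let go (y of mug_loop in the frame of hook_seat between -0.03 and 0.03 m and z of mug_loop in the frame of hook_seat between -0.032 and 0 m and x of mug_loop in the frame of hook_seat between -0.04 and 0.045 m and contact force between mug and hook above 0.2 N and contact force between mug and the fingers below 0.1 N), for 0.3 s.
2. the spacer stands on the board in the wide gap, in front of the shallow stop, let go (x of spacer in the frame of shallow_stop_face between -0.02 and -0.005 m and y of spacer in the frame of shallow_stop_face between -0.03 and 0.03 m and z of spacer in the frame of board between 0.016 and 0.0205 m and angle between spacer's own z axis and vertical below 0.08 rad and contact force between spacer and the fingers below 0.1 N), for 0.2 s.
At the end, for the whole second after the job is handed in: Mug hangs on the hook by its handle, untouched. Spacer upright on the board, within 2 mm of the shallow stop, 30 mm of its middle. Tile flat, within 2 mm of the deep stop, square to 0.03 rad, centred to 20 mm; fingers press it with 2 to 40 N, and it presses on stop or spacer with over 0.5 N (all of step 1 and all of step 2 and x of spacer in the frame of shallow_stop_face above -0.009 m and x of tile in the frame of deep_stop_face between -0.052 and -0.047 m and angle between the x axis of tile and the x axis of board, either way round below 0.03 rad and z of tile in the frame of board below 0.0205 m and y of tile in the frame of board between -0.02 and 0.02 m and contact force between tile and the fingers between 2 and 40 N and (contact force between tile and spacer above 0.5 N or contact force between tile and deep_stop above 0.5 N)); the arm keeps its last pose, push and grip.
It fails at once if a bystander is shifted by more than 30 mm (distance of any of dish, anvil, hammer, pliers, jar, mandrel, puck from where it was at the start of the episode above 0.03 m).
It also fails if it takes over 72 s, if anything falls off the work surface, if the arm or the gripper's body presses on something with over 40 N, if the wrist force passes 120 N, or if a joint passes its speed limit or range.

## Working session

There is one attempt and no reset: what is moved stays moved. The work goes in short steps, Python scripts to look and compute and a tool call to move; the robot and the scene stay as the last step left them, time stands still between calls to the robot, and variables do not carry over. Pictures are saved under pics/ and viewed, at most 10 in all, crops included, and the job is handed in when it is done.

Besides the shell and the picture viewer there is one more tool, called after "Call:" as name(argument=value, ...) on one line, values as JSON. step_arm: Moves the arm, as the interface text tells. Its arguments: {"type":"object","properties":{"series":{"type":"array"},"gripper":{"type":"number"},"newtons":{"type":"number"}},"required":["series"]}

```bash
mkdir -p pics
cat > h.py <<'E'
import numpy as np, cv2
from scipy.spatial.transform import Rotation as R
from workcell import monitor, viewer, job
def ray(p,uv):
    K=np.array(p["intrinsics"]);T=np.array(p["T"])
    d=np.linalg.inv(K)@np.array([uv[0],uv[1],1.]); d=np.array([d[0],-d[1],-d[2]])
    return T[:3,3],T[:3,:3]@d
def at(p,uv,z):
    o,d=ray(p,uv); return o+d*(z-o[2])/d[2]
def proj(p,X):
    K=np.array(p["intrinsics"]);T=np.array(p["T"])
    c=T[:3,:3].T@(np.array(X)-T[:3,3]); c=np.array([c[0],-c[1],-c[2]]); u=K@c; return u[:2]/u[2]
def tri(ps):
    A=np.zeros((3,3));b=np.zeros(3)
    for p,uv in ps:
        o,d=ray(p,uv); d=d/np.linalg.norm(d); M=np.eye(3)-np.outer(d,d); A+=M;b+=M@o
    return np.linalg.solve(A,b)
def save(p,name,box=None,s=1):
    im=np.array(p["image"])[:,:,::-1]
    if box: im=im[box[1]:box[3],box[0]:box[2]]
    cv2.imwrite("pics/"+name,cv2.resize(im,None,fx=s,fy=s,interpolation=cv2.INTER_CUBIC))
E
python3 - <<'E'
from h import *
np.set_printoptions(precision=4,suppress=True)
s=monitor.read_state();print({k:np.round(v,3) for k,v in s.items()})
P={n:viewer.read_camera(n) for n in("scene","top")}
for n,p in P.items(): save(p,n+"0.png",None,1.4); print(n,p.keys(),np.array(p["T"]),np.array(p["intrinsics"]))
for l in "tile tile_front spacer deep_stop_face shallow_stop_face mug mug_loop hook hook_seat board".split():
    for n,p in P.items():
        print(l,n,[(np.round(d["point"]).tolist(),round(d["score"],2)) for d in viewer.spot_point(p,l)][:3])
E
```

```text
{'time': np.float64(0.0), 'q': array([ 1.259,  0.265,  1.605,  0.   ,  1.274, -0.037]), 'joint_vel': array([ 0.001, -0.001, -0.   , -0.001,  0.001, -0.002]), 'joint_torque': array([  0.001, -51.512, -36.731,  -0.   ,   0.013,   0.   ]), 'tool_pos': array([0.183, 0.649, 0.23 ]), 'tcp_rot': array([-0.43 , -3.112,  0.004]), 'wrist_force': array([0.483, 0.112, 0.438]), 'torque': array([-0.03 ,  0.029,  0.004]), 'grip_force': np.float64(0.0), 'width': np.float64(0.999)}
scene dict_keys(['image', 'intrinsics', 'T', 'shot']) [[ 0.3249 -0.7431  0.585   1.1874]
 [ 0.9457  0.2468 -0.2116 -0.247 ]
 [ 0.0129  0.622   0.7829  1.0844]
 [ 0.      0.      0.      1.    ]] [[538.4033   0.     281.6795]
 [  0.     538.4033 222.2559]
 [  0.       0.       1.    ]]
top dict_keys(['image', 'intrinsics', 'T', 'shot']) [[ 0.0239  0.9856 -0.1673  0.2472]
 [-0.9995  0.0273  0.0179  0.0111]
 [ 0.0223  0.1668  0.9857  1.6247]
 [ 0.      0.      0.      1.    ]] [[529.3241   0.     276.3484]
 [  0.     529.3241 207.1384]
 [  0.       0.       1.    ]]
tile scene [([344.0, 160.0], 0.73), ([297.0, 266.0], 0.68)]

[... 257 characters left out ...]
p []
deep_stop_face scene [([324.0, 282.0], 0.65), ([292.0, 249.0], 0.64)]
deep_stop_face top [([251.0, 184.0], 0.72)]
shallow_stop_face scene [([293.0, 299.0], 0.57), ([326.0, 296.0], 0.3)]
shallow_stop_face top [([274.0, 177.0], 0.47)]
mug scene [([297.0, 263.0], 0.79), ([292.0, 205.0], 0.77)]
mug top [([244.0, 270.0], 0.61), ([256.0, 199.0], 0.56)]
mug_loop scene [([301.0, 201.0], 0.82)]
mug_loop top [([236.0, 256.0], 0.76), ([244.0, 196.0], 0.66)]
hook scene [([418.0, 254.0], 0.68)]
hook top [([166.0, 190.0], 0.92)]
hook_seat scene [([418.0, 190.0], 0.77)]
hook_seat top [([156.0, 192.0], 0.79)]
board scene [([287.0, 298.0], 0.19)]
board top [([245.0, 192.0], 0.54), ([284.0, 130.0], 0.2)]
```

View pics/scene0.png

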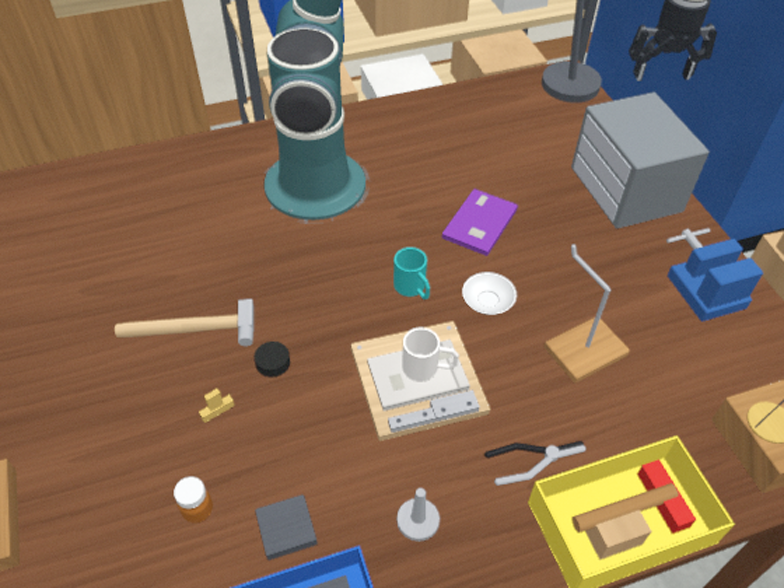

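View pics/top0.png

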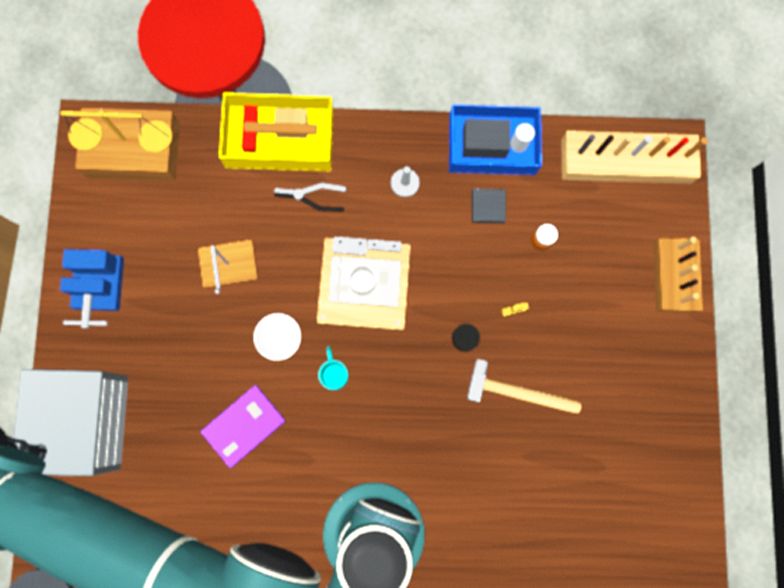

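White mug on the tile is at scene (301,252), top (258,200). The turquoise look-alike is at scene (292,195), top (238,268). The white one standing on the white tile is the one meant; the purple tile at scene (344,158) is to be left alone. Next is an enlarged crop to confirm this.

Run:
```python
from h import *
P={n:viewer.read_camera(n) for n in("scene","top")}
import pickle;pickle.dump(P,open("P0.pkl","wb"))
def crop(n,x,y,w,h,s):
    im=np.array(P[n]["image"])[y:y+h,x:x+w,::-1]; im=cv2.resize(im,None,fx=s,fy=s,interpolation=cv2.INTER_CUBIC)
    for i in range(0,w,10): cv2.putText(im,str(x+i),(i*s,8),0,.28,(0,0,255),1); cv2.line(im,(i*s,8),(i*s,12),(0,0,255),1)
    for i in range(10,h,10): cv2.putText(im,str(y+i),(0,i*s+3),0,.28,(0,0,255),1)
    return im
a=crop("scene",248,222,104,94,4);
b=crop("top",222,164,76,76,4)
c=crop("scene",384,170,70,104,4)[:, :280]
d=crop("top",138,168,50,40,4); e=crop("scene",138,272,32,32,4);f=crop("top",352,210,32,20,4)
H=np.zeros((600,800,3),np.uint8)
def put(im,x,y):
    h,w=im.shape[:2];h=min(h,600-y);w=min(w,800-x);H[y:y+h,x:x+w]=im[:h,:w]
put(a,0,0);put(b,420,0);put(d,0,380);put(e,205,380);put(f,205,512);put(c,520,310)
put(cv2.resize(c,None,fx=.7,fy=.7),520,308)
H[308:,340:520]=0
cv2.imwrite("pics/m.png",H)
```

```text
(no output)
```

View pics/m.png

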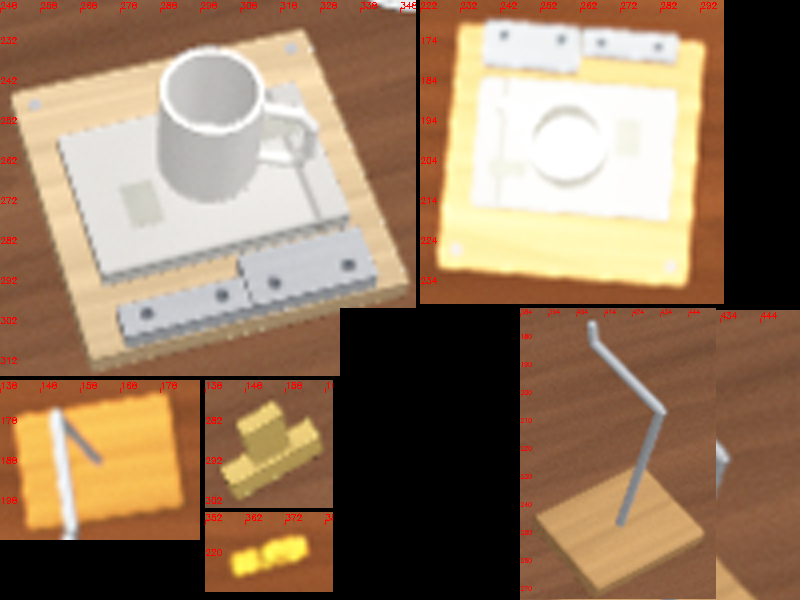

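Crop confirms the white mug on the white tile, handle pointing right in scene (about 320,255). The deep stop is on the +y side (scene 325,287), the shallow one at scene (292,298), and the spacer at scene (152,290). The hook arm runs from (435,207) to the tip at (410,181).

Run:
```python
from h import *
import pickle
np.set_printoptions(precision=4,suppress=True)
P=pickle.load(open("P0.pkl","rb"));S=P["scene"];T=P["top"]
t=lambda x,y:(222+(x-420)/4,164+y/4)
board_s=[(251,246.25),(323.75,229.5),(350.5,292.75),(271,311.5)]
board_t=[t(438,268),t(688,286),t(706,42),t(460,24)] # nearleft(+y),nearright,farright,farleft
tile_s=[(262.5,257),(320.5,243),(335.3,275.5),(274,290)]
tile_t=[t(471,207),t(670,220),t(677,90),t(481,78)]
def show(n,p,q,z):
    X=np.array([at(p,u,z)[:2] for u in q]); print(n,X.tolist() if 0 else X.round(4).tolist(),"mean",X.mean(0).round(4),"sides",np.linalg.norm(np.roll(X,-1,0)-X,axis=1).round(3),"ang",np.degrees(np.arctan2(*(np.roll(X,-1,0)-X).T[::-1])).round(1))
show("board s",S,board_s,.018);show("board t",T,board_t,.018)
show("tile s",S,tile_s,.032);show("tile t",T,tile_t,.032)
show("deep s",S,[(307.3,287.5),(337.5,280),(342,290.3),(311,298.5)],.034)
show("deep t",T,[t(486,65),t(578,72),t(580,28),t(489,21)],.034)
show("shal t",T,[t(582,57),t(676,63),t(678,38),t(584,31)],.034)
show("shal s",S,[(277.3,298.75),(307.5,291.5)],.034)
show("tab s",S,[(146.25,281.5),(153.75,277.25),(157.5,280.25),(149.5,285)],.054)
u=lambda x,y:(352+(x-205)/4,210+(y-512)/4)
show("spacer foot t",T,[u(232,566),u(308,545)],.018)
show("hookfoot s",S,[(390.1,244.6),(427.6,226),(449.4,250),(412.6,270.7)],.018)
d=lambda x,y:(138+x/4,168+(y-380)/4)
show("hookfoot t",T,[d(27,528),d(182,505),d(168,395),d(14,415)],.018)
print("post top",tri([(S,(435.1,206.8)),(T,d(57,412))]),"tip",tri([(S,(409.7,181.4)),(T,d(69,532))]))
show("arm s",S,[(435.1,206.8),(409.7,181.4)],.17);show("arm t",T,[d(57,412),d(69,532)],.17)
print("mug rim",at(S,(301,244.5),.107),at(T,(259,200.5),.107))
for l in("mug_loop","hook_seat","spacer"):
    s=viewer.read_camera("scene");tt=viewer.read_camera("top")
    for n,p in(("s",s),("t",tt)):
        for x in viewer.spot_point(p,l): print(l,n,np.round(x["point"],1),round(x["score"],2),at(p,x["point"],{"mug_loop":.073,"hook_seat":.17,"spacer":0}[l]))
print("loop s",at(S,(320.5,255),.073))
```

```text
board s [[0.4377, -0.0541], [0.4457, 0.1338], [0.6359, 0.1241], [0.6239, -0.0641]] mean [0.5358 0.0349] sides [0.188 0.19  0.189 0.187] ang [ 87.6  -2.9 -93.6 176.9]
board t [[0.4419, 0.1321], [0.4332, -0.0589], [0.6245, -0.0691], [0.6332, 0.1226]] mean [0.5332 0.0317] sides [0.191 0.192 0.192 0.192] ang [-92.6  -3.1  87.4 177.2]
tile s [[0.4863, -0.0399], [0.4915, 0.106], [0.5893, 0.1043], [0.5812, -0.0428]] mean [0.5371 0.0319] sides [0.146 0.098 0.147 0.095] ang [ 88.   -1.  -93.1 178.2]
tile t [[0.4875, 0.1079], [0.4817, -0.0436], [0.5827, -0.0468], [0.5878, 0.1039]] mean [0.5349 0.0304] sides [0.152 0.101 0.151 0.1  ] ang [-92.2  -1.8  88.1 177.7]
deep s [[0.6002, 0.0307], [0.6034, 0.1037], [0.6321, 0.1028], [0.6297, 0.0284]] mean [0.6163 0.0664] sides [0.073 0.029 0.074 0.03 ] ang [ 87.5  -1.8 -91.8 175.6]
deep t [[0.5977, 0.1003], [0.5942, 0.0296], [0.6289, 0.0291], [0.6324, 0.0993]] mean [0.6133 0.0646] sides [0.071 0.035 0.07  0.035] ang [-92.8  -0.9  87.2 178.2]
shal t [[0.6061, 0.0269], [0.6035, -0.0455], [0.6232, -0.0466], [0.6267, 0.0259]] mean [ 0.6149 -0.0098] sides [0
[... 910 characters left out ...]
s [0.089 0.089] ang [-168.2   11.8]
arm t [[0.5729, 0.3343], [0.488, 0.3207]] mean [0.5305 0.3275] sides [0.086 0.086] ang [-170.9    9.1]
mug rim [0.5311 0.0377 0.107 ] [0.523  0.0345 0.107 ]
mug_loop s [316.8 253.8] 0.84 [0.5445 0.0729 0.073 ]
mug_loop s [299.2 203.2] 0.82 [0.3885 0.087  0.073 ]
mug_loop t [233.6 255. ] 0.79 [0.3652 0.1044 0.073 ]
mug_loop t [246.4 192.5] 0.78 [0.5524 0.0733 0.073 ]
hook_seat s [417.3 190.8] 0.98 [0.515  0.3241 0.17  ]
hook_seat t [154.5 194.4] 0.6 [0.5207 0.3248 0.17  ]
spacer s [154.9 296.9] 0.79 [ 0.493  -0.3033  0.    ]
spacer t [365.1 221.9] 0.61 [ 0.4841 -0.2957  0.    ]
spacer t [247.8 166.1] 0.23 [0.6516 0.0746 0.    ]
loop s [0.5503 0.0797 0.073 ]
```

```bash
cat >> h.py <<'E'
def goto(xyz,yaw=None,s=None):
    """shift+turn in tool axes to TCP xyz with closing line (tool y) at world angle yaw (mod pi)"""
    s=s or monitor.read_state(); Rm=R.from_rotvec(s["tcp_rot"]).as_matrix()
    d=Rm.T@(np.array(xyz)-s["tool_pos"]); y=np.arctan2(Rm[1,1],Rm[0,1])
    a=0 if yaw is None else (y-yaw+np.pi/2)%np.pi-np.pi/2   # tool z down: positive turn lowers world angle
    print("shift",d.round(4),"turn",round(a,3),"closing angle now",round(np.degrees(y),1),"toolz",Rm[:,2].round(3),"q6",round(s["q"][5],2),"pos",np.round(s["tool_pos"],4))
E
python3 - <<'E'
from h import *
goto((.527,.036,.2),np.radians(-30))
E
```

```text
shift [-0.4975 -0.4973  0.0313] turn -1.322 closing angle now 74.3 toolz [-0. -0. -1.] q6 -0.04 pos [0.1832 0.6497 0.2313]
```

Call:
step_arm(series=[-0.06,-0.06,0,-0.15,-0.1,-0.1,0,-0.3,-0.14,-0.14,0,-0.45,-0.18,-0.18,0,-0.6,-0.22,-0.22,0,-0.75,-0.26,-0.26,0,-0.9,-0.3,-0.3,0,-1.05,-0.34,-0.34,0,-1.2], gripper=1)

```text
time: 2.8
tool_pos: [0.4189, 0.2286, 0.2317]
tcp_rot: [-1.409, 2.807, -0.0]
wrist_force: [1.1, 0.2, 0.5]
width: 1.001
grip_force: 0.0
```

Run:
```python
from h import *
goto((.527,.036,.2),np.radians(-30))
```

```text
shift [ 0.0898 -0.2017  0.0318] turn -0.117 closing angle now 143.3 toolz [ 0.001  0.001 -1.   ] q6 -2.05 pos [0.4189 0.2286 0.2317]
```

Call:
step_arm(series=[0.02,-0.04,0,0.18,0.04,-0.08,0,0.36,0.06,-0.12,0,0.54,0.08,-0.16,0.0,0.72,0.09,-0.2,0.01,0.9,0.09,-0.202,0.02,1.08,0.09,-0.202,0.03,1.26,0.09,-0.202,0.03,1.44])

```text
time: 3.8
tool_pos: [0.5247, 0.0364, 0.2002]
tcp_rot: [-0.809, -3.034, 0.001]
wrist_force: [0.6, 0.4, 0.0]
width: 1.003
grip_force: 0.0
```

Call:
step_arm(series=[0,0,0,0.18,0,0,0,0.36,0,0,0,0.54,0,0,0,0.72,0,0,0,0.9,0,0,0,1.08,0,0,0,1.26,0,0,0,1.44])

```text
time: 4.8
tool_pos: [0.5253, 0.0367, 0.2014]
tcp_rot: [2.61, 1.749, 0.0]
wrist_force: [-0.1, -0.3, -0.2]
width: 1.002
grip_force: 0.0
```

Run:
```python
from h import *
goto((.527,.036,.069),np.radians(-30))
s=viewer.read_camera("scene");t=viewer.read_camera("top")
def crop(p,x,y,w,h,sc): return cv2.resize(np.array(p["image"])[y:y+h,x:x+w,::-1],(w*sc,h*sc),interpolation=cv2.INTER_CUBIC)
im=np.hstack([crop(s,250,180,95,115,4),crop(t,215,150,95,115,4)])
cv2.imwrite("pics/c1.png",im)
```

```text
shift [-1.000e-04  1.800e-03  1.324e-01] turn 0.134 closing angle now -22.3 toolz [ 0.  0. -1.] q6 0.41 pos [0.5253 0.0367 0.2014]
```

View pics/c1.png

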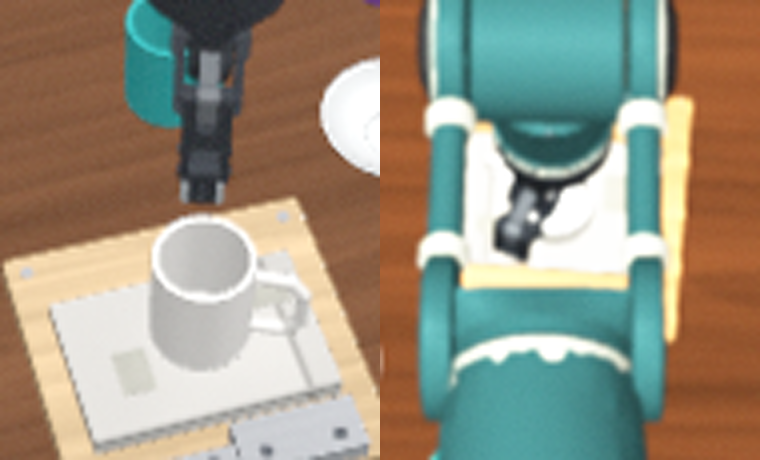

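The scene crop shows the fingers straight above the white mug (mug rim at about (302,242), fingertips at (301,229)), with the handle to the right at (321,256). Descending and gripping.

Call:
step_arm(series=[0,0.001,0.03,0.07,0,0.002,0.07,0.134,0,0.002,0.11,0.134,0,0.002,0.132,0.134,0,0.002,0.132,0.134])

```text
time: 5.52
tool_pos: [0.5251, 0.0359, 0.0672]
tcp_rot: [-2.712, -1.581, 0.007]
wrist_force: [-0.4, 0.6, -0.7]
width: 1.001
grip_force: 0.0
```

Call:
step_arm(series=[0,0,0,0,0,0,0,0,0,0,0,0,0,0,0,0,0,0,0,0,0,0,0,0], gripper=0.5, newtons=35)

```text
time: 6.28
tool_pos: [0.5289, 0.036, 0.0711]
tcp_rot: [2.715, 1.578, 0.005]
wrist_force: [0.5, 0.1, 5.6]
width: 0.675
grip_force: 38.6
```

Call:
step_arm(series=[0,0,-0.02,0,0,0,-0.05,0,0,0,-0.09,0,0,0,-0.13,0,0,0,-0.16,0,0,0,-0.18,0,0,0,-0.18,0])

```text
time: 7.15
tool_pos: [0.5279, 0.036, 0.2505]
tcp_rot: [2.715, 1.578, 0.004]
wrist_force: [0.0, 0.1, -2.4]
width: 0.68
grip_force: 38.6
```

Run:
```python
from h import *
goto((.527,.036,.249),np.radians(-30))
s=viewer.read_camera("scene")
st=monitor.read_state();print(st["tool_pos"],st["width"],st["grip_force"])
for x in viewer.spot_point(s,"mug_loop"): print(np.round(x["point"],1),round(x["score"],2),at(s,x["point"],.073+.18))
def crop(p,x,y,w,h,sc): return cv2.resize(np.array(p["image"])[y:y+h,x:x+w,::-1],(w*sc,h*sc),interpolation=cv2.INTER_CUBIC)
cv2.imwrite("pics/c2.png",crop(s,250,120,120,140,4))
```

```text
shift [-0.0005 -0.0008  0.0015] turn 0.006 closing angle now -29.7 toolz [ 0.003  0.    -1.   ] q6 0.54 pos [0.5279 0.036  0.2505]
[0.52702487 0.03599942 0.24889041] 0.6756364672463605 38.607125733979046
[325.3 204.8] 0.87 [0.55130304 0.07636647 0.253     ]
[303.9 205. ] 0.49 [0.5381435  0.03496683 0.253     ]
```

View pics/c2.png

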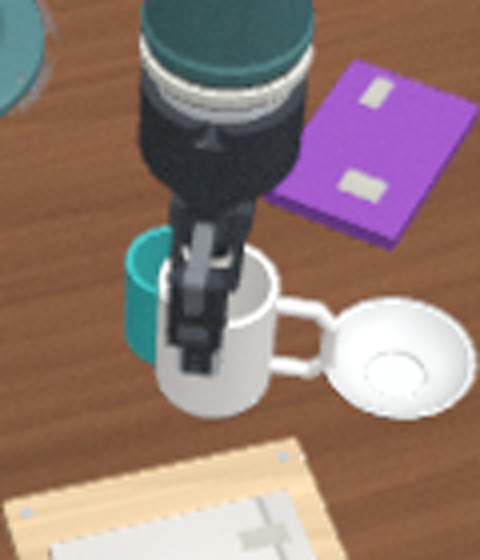

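The mug is held: its body is at crop (218,330) and the handle opening at (325,204) px. The loop sits about 46 mm out from the TCP at 59.5°, as expected. The purple tile and turquoise mug behind it are untouched.

Run:
```python
from h import *
goto((.456,.269,.249),np.radians(10))
```

```text
shift [ 0.1676 -0.1765 -0.001 ] turn -0.692 closing angle now -29.7 toolz [-0.002 -0.    -1.   ] q6 0.54 pos [0.5263 0.036  0.2478]
```

Call:
step_arm(series=[0.012,-0.012,0,-0.06,0.04,-0.042,0,-0.17,0.07,-0.074,0,-0.29,0.1,-0.105,0,-0.41,0.13,-0.137,0,-0.53,0.155,-0.163,0,-0.65,0.168,-0.177,0,-0.692,0.168,-0.177,0,-0.692])

```text
time: 8.25
tool_pos: [0.4556, 0.2705, 0.2483]
tcp_rot: [-2.017, -2.408, 0.003]
wrist_force: [0.3, -1.0, -2.7]
width: 0.678
grip_force: 38.5
```

Run:
```python
from h import *
goto((.456,.269,.173),np.radians(10))
```

```text
shift [-0.0015  0.0003  0.0753] turn 0.002 closing angle now 10.1 toolz [-0.001 -0.001 -1.   ] q6 0.31 pos [0.4556 0.2705 0.2483]
```

Lower, then look from close by before threading.

Call:
step_arm(series=[0,0,0.02,0,0,0,0.05,0,0,0,0.075,0,0,0,0.075,0,0,0,0.075,0])

```text
time: 8.88
tool_pos: [0.4571, 0.2689, 0.1744]
tcp_rot: [2.022, 2.405, -0.0]
wrist_force: [-0.2, 1.1, -1.7]
width: 0.677
grip_force: 38.6
```

Run:
```python
from h import *
goto((.456,.269,.173),np.radians(10))
s=viewer.read_camera("scene");t=viewer.read_camera("top")
for p in(s,t):
  for l,z in(("mug_loop",.177),("hook_seat",.17)):
    for x in viewer.spot_point(p,l): print(l,np.round(x["point"],1),round(x["score"],2),at(p,x["point"],z).round(4))
def crop(p,x,y,w,h,sc): return cv2.resize(np.array(p["image"])[y:y+h,x:x+w,::-1],(w*sc,h*sc),interpolation=cv2.INTER_CUBIC)
cv2.imwrite("pics/c3.png",np.hstack([crop(s,350,130,100,140,4),crop(t,130,150,90,140,4)]))
```

```text
shift [ 0.0002 -0.001   0.0014] turn -0.002 closing angle now 9.9 toolz [ 0. -0. -1.] q6 0.31 pos [0.4571 0.2689 0.1744]
mug_loop [402.4 170.5] 0.94 [0.4522 0.3167 0.177 ]
mug_loop [304.  202.6] 0.93 [0.4723 0.0634 0.177 ]
mug_loop [203.4 375.7] 0.73 [ 0.7908 -0.2434  0.177 ]
mug_loop [154.3 296.2] 0.62 [ 0.6044 -0.2949  0.177 ]
mug_loop [136.3 233.8] 0.17 [ 0.4422 -0.3026  0.177 ]
hook_seat [417.9 190.1] 0.98 [0.5135 0.3264 0.17  ]
mug_loop [234.4 253.8] 0.76 [0.3606 0.0961 0.177 ]
hook_seat [166.4 188.7] 0.25 [0.5378 0.2927 0.17  ]
```

View pics/c3.png

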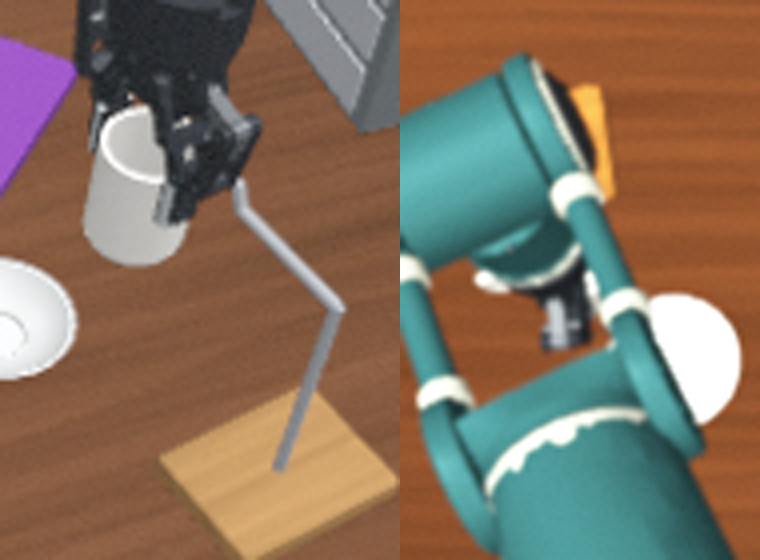

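The scene crop shows the mug at (385,178) and the hook tip just right of the finger at (410,178). The loop lies in line with the arm to within about 2 mm. Threading along the tool's +y.

Call:
step_arm(series=[0,0.01,0,0,0,0.022,0,0,0,0.034,0,0,0,0.046,0,0,0,0.058,0,0,0,0.068,0,0,0,0.075,0,0,0,0.075,0,0])

```text
time: 10.18
tool_pos: [0.5309, 0.2826, 0.1742]
tcp_rot: [-2.02, -2.406, 0.0]
wrist_force: [0.1, -0.3, -1.2]
width: 0.676
grip_force: 38.6
```

Run:
```python
from h import *
goto((.530,.2817,.155),np.radians(10))
st=monitor.read_state();print(st["wrist_force"],st["grip_force"])
s=viewer.read_camera("scene")
for l,z in(("mug_loop",.177),("hook_seat",.17)):
    for x in viewer.spot_point(s,l)[:2]: print(l,np.round(x["point"],1),round(x["score"],2),at(s,x["point"],z).round(4))
```

```text
shift [-0.0008 -0.001   0.0192] turn -0.001 closing angle now 10.0 toolz [-0. -0. -1.] q6 0.27 pos [0.5309 0.2826 0.1742]
[ 0.07138626 -0.26176034 -1.16345233] 38.60296630533412
mug_loop [422.5 188.8] 0.88 [0.5184 0.3339 0.177 ]
mug_loop [301.  202.5] 0.66 [0.47   0.0572 0.177 ]
hook_seat [417.4 188.5] 0.72 [0.5088 0.3277 0.17  ]
hook_seat [155.6 294.8] 0.35 [ 0.5976 -0.2923  0.17  ]
```

Call:
step_arm(series=[0,0,0.006,0,0,0,0.012,0,0,0,0.017,0,0,0,0.019,0,0,0,0.021,0,0,0,0.021,0])

```text
time: 11.08
tool_pos: [0.5305, 0.2826, 0.1532]
tcp_rot: [2.02, 2.406, 0.0]
wrist_force: [0.1, 0.0, -2.2]
width: 0.676
grip_force: 38.7
```

Call:
step_arm(series=[0,0,0.0015,0,0,0,0.003,0,0,0,0.003,0])

```text
time: 11.45
tool_pos: [0.5308, 0.2827, 0.1518]
tcp_rot: [2.02, 2.406, 0.002]
wrist_force: [-3.0, -1.7, 5.5]
width: 0.68
grip_force: 39.6
```

The handle rests on the arm (upward force 5.5 N). Releasing slowly, then going straight up.

Call:
step_arm(series=[0,0,0,0,0,0,0,0,0,0,0,0,0,0,0,0,0,0,0,0,0,0,0,0,0,0,0,0,0,0,0,0], gripper=1)

```text
time: 12.45
tool_pos: [0.5304, 0.2826, 0.1502]
tcp_rot: [-2.02, -2.406, 0.0]
wrist_force: [-0.2, 1.1, -0.3]
width: 1.0
grip_force: 0.0
```

Run:
```python
from h import *
s=viewer.read_camera("scene")
def crop(p,x,y,w,h,sc): return cv2.resize(np.array(p["image"])[y:y+h,x:x+w,::-1],(w*sc,h*sc),interpolation=cv2.INTER_CUBIC)
cv2.imwrite("pics/c4.png",crop(s,360,130,100,140,4))
```

```text
(no output)
```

View pics/c4.png

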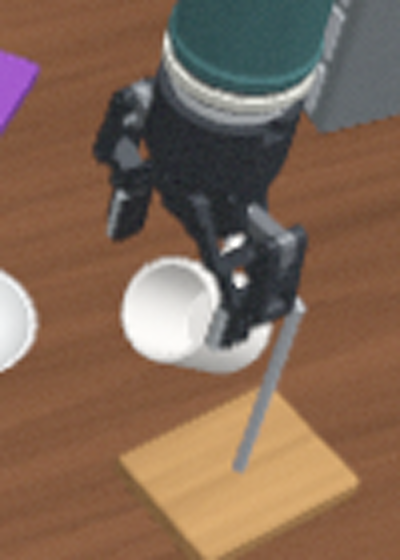

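The mug hangs tilted from the arm at crop (170,310), with the fingers clear of it. Going up and over to the spacer.

Call:
step_arm(series=[0,0,-0.03,0,0,0,-0.08,0,0,0,-0.12,0,0,0,-0.12,0])

```text
time: 13.0
tool_pos: [0.5329, 0.2838, 0.2756]
tcp_rot: [2.017, 2.403, 0.013]
wrist_force: [0.7, -0.0, -0.6]
width: 0.999
grip_force: 0.0
```

Run:
```python
from h import *
goto((.485,-.301,.15),np.radians(17.5))
```

```text
shift [-0.568  -0.1496  0.1229] turn -0.131 closing angle now 10.0 toolz [ 0.008  0.004 -1.   ] q6 0.27 pos [0.5329 0.2838 0.2756]
```

Call:
step_arm(series=[-0.058,-0.015,0,0,-0.116,-0.03,0,-0.03,-0.174,-0.045,0,-0.06,-0.232,-0.06,0,-0.09,-0.29,-0.076,0.01,-0.131,-0.348,-0.091,0.03,-0.131,-0.406,-0.106,0.05,-0.131,-0.464,-0.122,0.07,-0.131])

```text
time: 14.0
tool_pos: [0.4898, -0.195, 0.1993]
tcp_rot: [-1.858, -2.532, 0.0]
wrist_force: [0.5, -0.1, 0.6]
width: 0.999
grip_force: 0.0
```

Run:
```python
from h import *
goto((.485,-.301,.15),np.radians(17.5))
P={n:viewer.read_camera(n) for n in("scene","top")}
p=P["scene"]
for l,z in(("spacer",0),("mug_loop",.155),("hook_seat",.17)):
  for n in P:
    for x in viewer.spot_point(P[n],l)[:2]: print(n,l,np.round(x["point"],1),round(x["score"],2),at(P[n],x["point"],z).round(4))
# spacer tab/ foot by colour: brass mask in scene
im=np.array(p["image"])[265:310,130:180];hsv=cv2.cvtColor(im,cv2.COLOR_RGB2HSV)
m=((hsv[...,0]>20)&(hsv[...,0]<32)&(hsv[...,1]>90)&(hsv[...,2]>110)).astype(np.uint8)
c=max(cv2.findContours(m,0,2)[0],key=cv2.contourArea);x,y,w,h=cv2.boundingRect(c);print(x+130,y+265,w,h)
# model silhouette fit
from scipy.optimize import minimize
full=np.zeros(np.array(p["image"]).shape[:2],np.uint8);full[265:310,130:180]=m
S=8
ob=cv2.resize(full[265:310,130:180],None,fx=S,fy=S,interpolation=cv2.INTER_LINEAR)
def sil(v):
    g=np.zeros_like(ob);Rz=R.from_euler("z",v[2]).as_matrix()
    for hx,hy,z0,z1 in((.007,.028,0,.018),(.005,.012,.018,.054)):
        q=np.array([proj(p,Rz@np.array([a*hx,b*hy,z])+[v[0],v[1],0]) for a in(-1,1) for b in(-1,1) for z in(z0,z1)])
        q=((q-[130,265]+.5)*S).astype(np.int32); cv2.fillConvexPoly(g,cv2.convexHull(q),1)
    return g
f=lambda v:float((sil(v)!=ob).sum())
r=min((minimize(f,[.487,-.300,a],method="Nelder-Mead",options=dict(initial_simplex=[[.487,-.3,a],[.495,-.3,a],[.487,-.292,a],[.487,-.3,a+.15]])) for a in(.2,.35)),key=lambda r:r.fun)
print("fit",r.x,np.degrees(r.x[2]),r.fun/ob.sum())
```

```text
shift [-0.0997 -0.0363  0.0493] turn -0.001 closing angle now 17.5 toolz [-0.001  0.001 -1.   ] q6 -0.73 pos [ 0.4898 -0.195   0.1993]
scene spacer [152.6 296.3] 0.64 [ 0.4898 -0.308   0.    ]
scene spacer [418.6 192.8] 0.53 [0.3976 0.4302 0.    ]
top spacer [375.4 281.8] 0.66 [ 0.3002 -0.3265  0.    ]
top spacer [365.1 220.9] 0.4 [ 0.4872 -0.2957  0.    ]
scene mug_loop [299.6 202.7] 0.8 [0.4521 0.0613 0.155 ]
scene mug_loop [423.  193.7] 0.79 [0.5162 0.3418 0.155 ]
top mug_loop [151.  196.8] 0.92 [0.5164 0.3374 0.155 ]
top mug_loop [234.9 256.8] 0.8 [0.3541 0.0957 0.155 ]
scene hook_seat [419.9 191.8] 0.81 [0.5196 0.3283 0.17  ]
scene hook_seat [423.1 194.3] 0.32 [0.5287 0.3316 0.17  ]
top hook_seat [156.5 195.7] 0.92 [0.5172 0.319  0.17  ]
142 278 25 23
fit [ 0.48442374 -0.30077348  0.3020917 ] 17.308579354052288 0.17668967028152044
```

Call:
step_arm(series=[-0.05,-0.018,0.025,0,-0.0995,-0.036,0.05,0,-0.0995,-0.036,0.09,0,-0.0995,-0.036,0.13,0,-0.0995,-0.036,0.16,0,-0.0995,-0.036,0.173,0,-0.0995,-0.036,0.173,0])

```text
time: 15.28
tool_pos: [0.4866, -0.2981, 0.0277]
tcp_rot: [-1.856, -2.534, 0.0]
wrist_force: [-0.2, 0.1, -0.5]
width: 1.001
grip_force: 0.0
```

Call:
step_arm(series=[0,0,0,0,0,0,0,0,0,0,0,0,0,0,0,0,0,0,0,0,0,0,0,0,0,0,0,0,0,0,0,0], gripper=0, newtons=30)

```text
time: 16.27
tool_pos: [0.4866, -0.2993, 0.0284]
tcp_rot: [1.858, 2.533, 0.0]
wrist_force: [-1.3, 1.5, 5.4]
width: 0.107
grip_force: 35.6
```

Call:
step_arm(series=[0,0,-0.02,0,0,0,-0.06,0,0,0,-0.1,0,0,0,-0.12,0,0,0,-0.12,0])

```text
time: 16.9
tool_pos: [0.4874, -0.2999, 0.15]
tcp_rot: [1.856, 2.53, 0.0]
wrist_force: [0.4, -0.8, -1.2]
width: 0.111
grip_force: 34.8
```

Run:
```python
from h import *
goto((.5955,-.007,.146),np.radians(-2.8))
p=viewer.read_camera("scene");st=monitor.read_state();print(st["grip_force"],st["width"])
a=proj(p,st["tool_pos"]).astype(int);print(a)
save(p,"c5.png",(a[0]-45,a[1]-50,a[0]+45,a[1]+40),5)
```

```text
shift [0.2469 0.191  0.0037] turn 0.354 closing angle now 17.5 toolz [ 0.003 -0.002 -1.   ] q6 -0.9 pos [ 0.4874 -0.2999  0.15  ]
34.810227155685425 0.10738767483129967
[144 257]
```

View pics/c5.png

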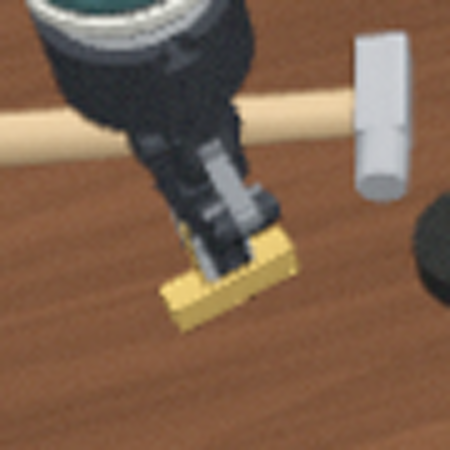

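The spacer is held upright in the middle of its tab, foot level, at crop (230,275). Carrying it over the wide gap.

Call:
step_arm(series=[0.02,0.016,0,0.05,0.06,0.046,0,0.1,0.1,0.077,0,0.15,0.14,0.108,0,0.2,0.18,0.139,0,0.25,0.22,0.17,0,0.3,0.247,0.191,0,0.354,0.247,0.191,0,0.354])

```text
time: 17.95
tool_pos: [0.5933, -0.0038, 0.1452]
tcp_rot: [-2.269, -2.168, 0.004]
wrist_force: [-0.7, -0.2, -1.5]
width: 0.115
grip_force: 34.8
```

Call:
step_arm(series=[0,0,0.03,0,0,0,0.05,0,0,0,0.06,0,0,0,0.06,0])

```text
time: 18.45
tool_pos: [0.5933, -0.0067, 0.0866]
tcp_rot: [-2.274, -2.164, 0.003]
wrist_force: [-0.8, 0.3, -1.5]
width: 0.108
grip_force: 34.8
```

Run:
```python
from h import *
goto((.5955,-.007,.0465),np.radians(-2.8))
p=viewer.read_camera("scene")
for l,z in(("shallow_stop_face",.026),("deep_stop_face",.026),("tile_front",.025),("spacer",.058)):
    for x in viewer.spot_point(p,l)[:2]: print(l,np.round(x["point"],1),round(x["score"],2),at(p,x["point"],z).round(4))
save(p,"c6.png",(250,215,360,325),5)
```

```text
shift [-0.0002  0.0024  0.0401] turn -0.001 closing angle now -2.8 toolz [-0.003  0.    -1.   ] q6 -0.0 pos [ 0.5933 -0.0067  0.0866]
shallow_stop_face [292.7 294.7] 0.74 [ 0.603  -0.0054  0.026 ]
deep_stop_face [326.2 282.4] 0.7 [0.5967 0.0791 0.026 ]
tile_front [291.5 250.8] 0.89 [0.4864 0.0333 0.025 ]
tile_front [329.8 151.8] 0.69 [0.1993 0.2498 0.025 ]
spacer [288.  283.9] 0.46 [ 0.5911 -0.0132  0.058 ]
```

View pics/c6.png

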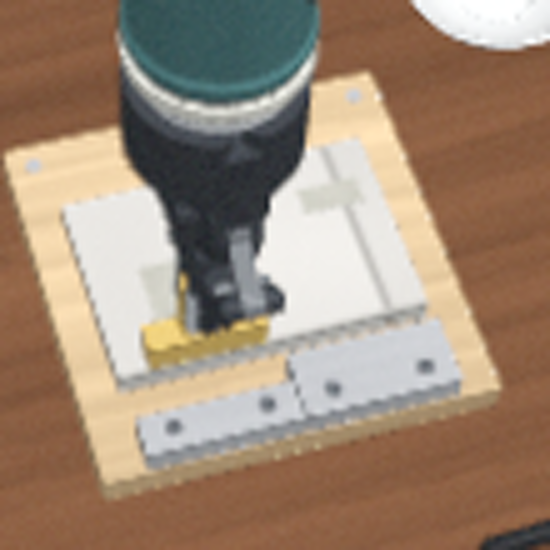

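The spacer hovers at crop (205,345) over the tile's far edge, just short of the gap, ahead of the shallow stop at (220,430). Checking the numbers in the same view.

Run:
```python
from h import *
p=viewer.read_camera("scene");q=lambda x,y:(250+x/5-.4,215+y/5-.4)
for n,pts,z in(("spacer far bottom",[(150,367),(268,346)],.058),("tile far top",[(118,379),(425,304)],.032),("shallow near top",[(138,420),(289,382)],.034),("deep near top",[(290,360),(440,320)],.034)):
    print(n,[at(p,q(*u),z)[:2].round(4) for u in pts])
st=monitor.read_state();print(st["tool_pos"])
```

```text
spacer far bottom [array([ 0.5952, -0.0345]), array([0.6016, 0.019 ])]
tile far top [array([ 0.5816, -0.0449]), array([0.5885, 0.1028])]
shallow near top [array([ 0.6059, -0.0435]), array([0.6089, 0.0276])]
deep near top [array([0.5981, 0.0322]), array([0.6   , 0.1054])]
[ 0.59525262 -0.006308    0.08914342]
```

Call:
step_arm(series=[0,0.002,0.008,0,0,0.004,0.018,0,0,0.004,0.028,0,0,0.004,0.036,0,0,0.004,0.039,0,0,0.004,0.039,0])

```text
time: 19.5
tool_pos: [0.5981, -0.0064, 0.0486]
tcp_rot: [-2.275, -2.166, 0.001]
wrist_force: [-1.1, 0.5, -0.0]
width: 0.112
grip_force: 34.8
```

Call:
step_arm(series=[0,0,0.001,0,0,0,0.002,0,0,0,0.002,0])

```text
time: 19.88
tool_pos: [0.5984, -0.0064, 0.0471]
tcp_rot: [2.275, 2.166, 0.0]
wrist_force: [-0.7, -0.1, -0.9]
width: 0.108
grip_force: 34.8
```

Call:
step_arm(series=[0,0,0.001,0,0,0,0.002,0,0,0,0.002,0])

```text
time: 20.25
tool_pos: [0.5987, -0.0064, 0.0464]
tcp_rot: [2.275, 2.166, 0.0]
wrist_force: [-2.6, 0.9, 7.0]
width: 0.109
grip_force: 36.0
```

Run:
```python
from h import *
p=viewer.read_camera("scene");st=monitor.read_state();print(st["tool_pos"],st["wrist_force"])
save(p,"c7.png",(250,215,360,325),5)
```

```text
[ 0.59866446 -0.00638592  0.04638686] [-2.90229537  0.24543747  5.96313394]
```

View pics/c7.png

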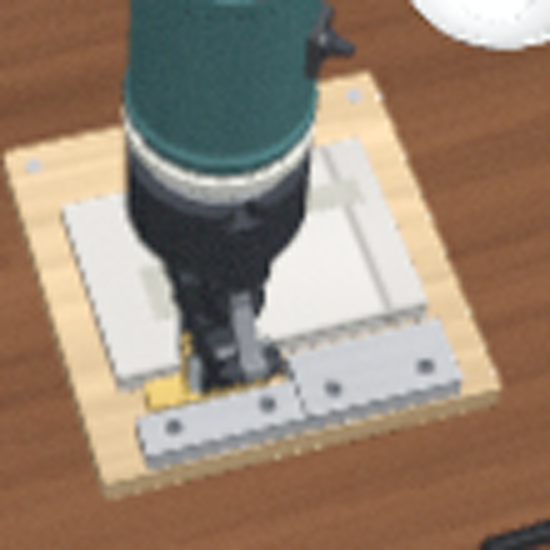

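The spacer sits in the gap at crop (200,385), in front of the shallow stop, and contact came at the expected height. Releasing.

Call:
step_arm(series=[0,0,0,0,0,0,0,0,0,0,0,0,0,0,0,0], gripper=0.45)

```text
time: 20.8
tool_pos: [0.5983, -0.0064, 0.0448]
tcp_rot: [-2.275, -2.166, 0.0]
wrist_force: [0.4, -0.3, 0.8]
width: 0.449
grip_force: 0.0
```

Call:
step_arm(series=[0,0,-0.02,0,0,0,-0.05,0,0,0,-0.09,0,0,0,-0.12,0,0,0,-0.12,0])

```text
time: 21.42
tool_pos: [0.6014, -0.0065, 0.1702]
tcp_rot: [2.271, 2.162, 0.009]
wrist_force: [0.8, 0.0, 0.9]
width: 0.449
grip_force: 0.0
```

Run:
```python
from h import *
P={n:viewer.read_camera(n) for n in("scene","top")}
def crop(p,x,y,w,h,sc): return cv2.resize(np.array(p["image"])[y:y+h,x:x+w,::-1],(w*sc,h*sc),interpolation=cv2.INTER_CUBIC)
cv2.imwrite("pics/c8.png",crop(P["scene"],250,205,160,115,5))
goto((.43,.036,.15),np.radians(87.5))
for n in P:
  for l,z in(("mug_loop",.155),("tile_front",.025),("spacer",.018)):
    for x in viewer.spot_point(P[n],l)[:2]: print(n,l,np.round(x["point"],1),round(x["score"],2),at(P[n],x["point"],z).round(4))
```

```text
shift [ 0.0341 -0.1705  0.0156] turn 1.565 closing angle now -2.8 toolz [ 0.001 -0.    -1.   ] q6 -0.0 pos [ 0.5986 -0.0064  0.1659]
scene mug_loop [421.  191.6] 0.68 [0.5089 0.3405 0.155 ]
scene tile_front [327.9 155.2] 0.96 [0.2102 0.2397 0.025 ]
scene tile_front [289.7 253.4] 0.61 [0.4923 0.0266 0.025 ]
scene spacer [289.2 297.4] 0.58 [ 0.6027 -0.0135  0.018 ]
top mug_loop [153.6 194.5] 0.62 [0.5232 0.3305 0.155 ]
top mug_loop [234. 254.] 0.48 [0.3618 0.0985 0.155 ]
top tile_front [183.6 316.3] 0.7 [0.1845 0.2478 0.025 ]
top spacer [253.9 179.7] 0.74 [0.6043 0.0536 0.018 ]
top spacer [273.4 180.2] 0.51 [ 0.6045 -0.007   0.018 ]
```

View pics/c8.png

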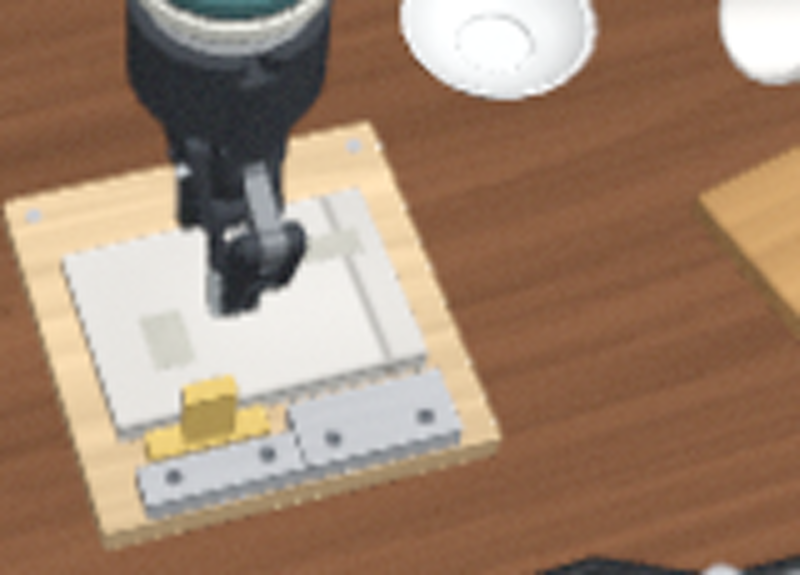

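The spacer stands upright in the wide gap (crop (208,425)) and the gripper is clear of it. Next: turn a quarter so the push runs along tool x, and go to the near edge.

Call:
step_arm(series=[0.005,-0.02,0,0.18,0.013,-0.05,0,0.36,0.021,-0.08,0,0.54,0.028,-0.11,0,0.72,0.033,-0.14,0,0.9,0.033,-0.155,0,1.08,0.033,-0.155,0.02,1.26,0.033,-0.155,0.045,1.44], gripper=0.2)

```text
time: 22.82
tool_pos: [0.4455, 0.0342, 0.1199]
tcp_rot: [3.139, 0.119, 0.003]
wrist_force: [0.3, -0.5, -0.4]
width: 0.197
grip_force: 0.0
```

Run:
```python
from h import *
goto((.445,.0345,.0205),np.radians(87.2))
```

```text
shift [-0.0007 -0.0003  0.0994] turn 0.125 closing angle now -85.6 toolz [ 0.002 -0.    -1.   ] q6 1.52 pos [0.4455 0.0342 0.1199]
```

Call:
step_arm(series=[0,0,0.03,0.06,0,0,0.06,0.125,0,0,0.08,0.125,0,0,0.092,0.125,0,0,0.0975,0.125,0,0,0.0975,0.125])

```text
time: 23.58
tool_pos: [0.4453, 0.0341, 0.0225]
tcp_rot: [3.141, -0.068, -0.0]
wrist_force: [0.3, -0.3, 1.0]
width: 0.191
grip_force: 0.0
```

Run:
```python
from h import *
goto((.475,.033,.0215),np.radians(87.2))
p=viewer.read_camera("scene");save(p,"c9.png",(250,205,350,320),5)
print(monitor.read_state()["wrist_force"])
```

```text
shift [ 0.0297 -0.0001  0.001 ] turn 0.006 closing angle now -92.5 toolz [-0. -0. -1.] q6 1.63 pos [0.4453 0.0341 0.0225]
[ 0.2137726  -0.25639409  0.80446469]
```

View pics/c9.png

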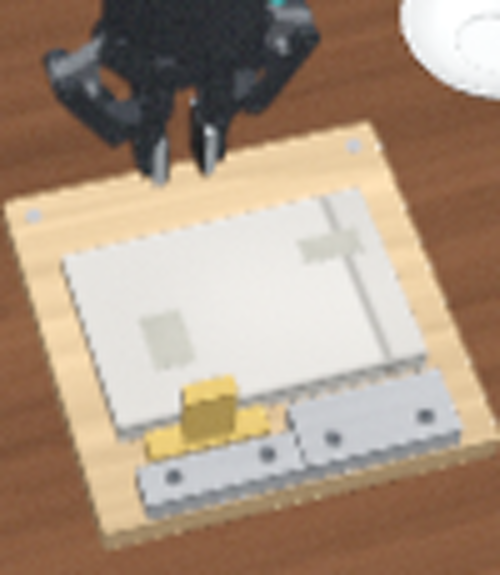

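Fingertips stand at crop (181,172) in front of the tile's near edge, whose middle is at (209,222), so I shift about 4 mm towards +y while advancing.

Call:
step_arm(series=[0.006,-0.004,0.0005,0.006,0.012,-0.004,0.0005,0.006,0.017,-0.004,0.0005,0.006,0.021,-0.004,0.0005,0.006,0.024,-0.004,0.0005,0.006,0.027,-0.004,0.0005,0.006,0.03,-0.004,0.0005,0.006,0.03,-0.004,0.0005,0.006])

```text
time: 24.62
tool_pos: [0.4754, 0.0368, 0.0219]
tcp_rot: [-3.141, 0.077, 0.0]
wrist_force: [0.6, 0.1, -0.3]
width: 0.2
grip_force: 0.0
```

Call:
step_arm(series=[0.002,0,0,0,0.004,0,0,0,0.006,0,0,0,0.008,0,0,0,0.009,0,0,0,0.009,0,0,0])

```text
time: 25.38
tool_pos: [0.484, 0.0364, 0.0216]
tcp_rot: [3.141, -0.077, -0.001]
wrist_force: [-2.3, 0.7, -2.3]
width: 0.194
grip_force: 1.3
```

Call:
step_arm(series=[0.0015,0,0,0,0.003,0,0,0,0.0045,0,0,0,0.006,0,0,0,0.006,0,0,0])

```text
time: 26.0
tool_pos: [0.4842, 0.0363, 0.021]
tcp_rot: [3.14, -0.077, -0.02]
wrist_force: [-17.1, 2.0, 13.0]
width: 0.196
grip_force: 8.8
```

Call:
step_arm(series=[0.001,0,0,0,0.002,0,0,0,0.002,0,0,0])

```text
time: 26.38
tool_pos: [0.4842, 0.0363, 0.0207]
tcp_rot: [3.14, -0.077, -0.027]
wrist_force: [-22.0, 0.9, 18.4]
width: 0.201
grip_force: 11.3
```

Run:
```python
from h import *
p=viewer.read_camera("scene");save(p,"c10.png",(250,205,350,320),5)
s=monitor.read_state();print(s["wrist_force"],s["tool_pos"],s["torque"])
for l in("mug_loop",):
    for x in viewer.spot_point(p,l)[:2]: print(np.round(x["point"],1),round(x["score"],2),at(p,x["point"],.155).round(4))
```

```text
[-22.38492587   1.10578026  17.75841716] [0.48421705 0.03630284 0.02077916] [ 0.21151871  3.49464838 -0.02241291]
[294.  305.1] 0.74 [ 0.6972 -0.0403  0.155 ]
[420.9 192.8] 0.7 [0.5122 0.3385 0.155 ]
```

View pics/c10.png

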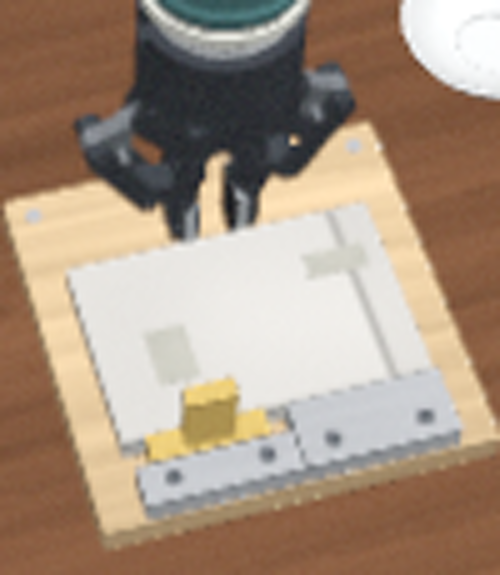

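The tile now lies flush: its far edge meets the deep stop at crop (360,390), the spacer is closed in at (208,425), and the mug still hangs. I'll ease the push slightly and check.

Call:
step_arm(series=[-0.0015,0,-0.001,0,-0.002,0,-0.001,0,-0.002,0,-0.001,0,-0.002,0,-0.001,0])

```text
time: 26.98
tool_pos: [0.4843, 0.0367, 0.0209]
tcp_rot: [-3.14, 0.078, 0.019]
wrist_force: [-13.5, 1.9, 3.2]
width: 0.204
grip_force: 6.5
```

Pressing at 13.5 N, steady. Handing in.

```bash
python3 -c "
from h import *
print(monitor.read_state()['wrist_force']);print(job.finish_job())"
```

```text
[-13.50895074   1.88291682   3.16929209]
the job is handed in; nothing more can be done
None
```

I handed the job in at about 27 s: the mug hangs on the hook, the spacer is closed in at the shallow stop, and the tile is held against the deep stop with about 13.5 N; the hand-in call returned no verdict, so this is from my last images and force readings.

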